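# Load the stockroom's roller lanes with cartons

## Task

Load the four small cartons onto the two sloped roller lanes, so that they roll down to the stop: the two square cartons on the wide lane, the two narrow ones on the narrow lane, long side along the lane, and on each lane the tall carton first, against the stop, with the short one right behind it. Keep every carton upright and leave the parts bin, the tape roll and the jar where they are.

Things in the scene. Friction and masses are not known exactly. Their poses are not given: they have to be found in the camera images.
- square_tall: plain brown cardboard carton with a square base, the taller of the two such: 64 mm along its x, 64 mm along its y, 85 mm high, about 300 g. Origin at the centre of its underside, z up. It stands loose on the bench.
- square_short: plain brown cardboard carton with a square base, the shorter of the two such: 64 mm along its x, 64 mm along its y, 55 mm high, about 220 g. Origin at the centre of its underside, z up. It stands loose on the bench.
- narrow_tall: plain brown cardboard carton with a narrow base, the taller of the two such: 64 mm along its x, 42 mm along its y, 85 mm high, about 220 g. Origin at the centre of its underside, z up. It stands loose on the bench.
- narrow_short: plain brown cardboard carton with a narrow base, the shorter of the two such: 64 mm along its x, 42 mm along its y, 55 mm high, about 160 g. Origin at the centre of its underside, z up. It stands loose on the bench.
- wide_lane: wide fixed roller lane, 82 mm clear between rails, 240 long. Origin under its middle at bench level; x level, from the high open loading end (-x, robot side) to the low end's stop, z up. Free 16 mm rollers, 22 pitch, fall 8 deg to +x, tops 50 above the bench at x=0; rails 12 and stop 24 higher; stop face 120 down-slope of the middle. A carton let go rolls down in 1-3 s.
- narrow_lane: narrow fixed roller lane, 60 mm clear between rails, 240 long. Origin under its middle at bench level; x level, from the high open loading end (-x, robot side) to the low end's stop, z up. Free 16 mm rollers, 22 pitch, fall 8 deg to +x, tops 50 above the bench at x=0; rails 12 and stop 24 higher; stop face 120 down-slope of the middle. A carton let go rolls down in 1-3 s.
- parts_bin: bystander: open red plastic parts bin, 105 x 120 x 55 mm, loose; origin at the centre of its underside
- tape_roll: bystander: roll of green tape lying flat, 96 mm outside diameter, 36 mm high, loose; origin at the centre of its underside
- jar: bystander: clear jar with a black cap, 60 mm diameter, 85 mm high, loose; origin at the centre of its underside

How it is judged:
By the outcome, as a careful person would: the job done as asked, in the order asked, and still so for the second after the job is handed in, with the robot touching nothing.
It also fails if it takes over 99 s, if anything falls off the work surface, if the arm or the gripper's body presses on something with over 40 N, if the wrist force passes 120 N, or if a joint passes its speed limit or range.

## Robot

A 7-joint arm with a two-finger parallel gripper is mounted at the origin on the work surface. World frame = base frame: x ahead of the robot, y to its left, z up, the work surface at z = 0. Lengths are in m, angles in rad, forces in N, time in s.
With the tool pointing down it reaches from about 0.425 to 1.025 m from the base axis. Payload 3.6 kg.
Tool frame: the origin (TCP) lies midway between the tips of the shut fingers; the grasp point (between the pads) lies 19 mm behind it; z points along the fingers, y is the line along which they close (so a half turn about z gives the same grasp; the last joint's range is limited). The gripper opens to 85 mm and grips with 20 to 120 N. Pads are 22 mm wide; open, the fingers measure 114 mm over their backs; the gripper's body (76 mm by 85 mm) begins 54 mm behind the grasp point. The pads swing forward as they close: fully open they stand 13 mm farther back than shut.
Start: joints at [1.046, 0.591, 0.048, 1.609, -0.033, 0.943, -0.034], TCP at [0.303, -0.658, 0.195] pointing down, gripper open.
Joint ranges: [-2.69, 2.69], [-0.47, 2.24], [-1.27, 1.36], [0.19, 2.51], [-1.53, 4.68], [0.08, 2.07], [-3.09, 3.09]. Speed limits (rad/s): [2.57, 2.57, 3.14, 3.14, 3.14, 3.14, 3.14].

## Interface

Orientations are given as a 3x3 rotation matrix whose columns are the frame's x, y, z axes.
In Python, from workcell import env, cams gives the robot as it stands.
- The arm moves only by the tool jog_arm, never from a script. Its argument "series" is a list of rows, each a list of 6 numbers: the shift along the world's x, y, z in m, then the turn, a rotation vector about the world's x, y, z in degrees. A call has 1 to 5 rows; each row is the pose to reach, as a shift and turn from the pose commanded when the call began; what a row does not reach only later rows make up. A row lasts 1/10 s, in which the tool goes at most 50 mm and 8.59 degrees, less where a joint would pass 70% of its speed; a pose out of reach is approached as far as the arm can. A call with a gripper value outside its range is refused whole. "hand" is the opening in per cent of the stroke, from 0 (shut) to 100 (fully open), set as the call begins (left out, the last holds). The fingers move at their own pace and stop on an object; "force" is the grip in N (left out, the last holds). Time passes only in rows, so rows that repeat a pose let the fingers close. It gives the time, the measured TCP pose, the force, the opening and the grip force at its end, in the units of the state.
- env.observe(): the state, without advancing time (a new reading comes with each control period).
- cams.snapshot(name): name is "side" or "top" or "wrist"; returns the picture (420x560x3 uint8, red, green, blue); there is no depth.
- cams.get_calibration(name): a dict with "mtx" (3x3 intrinsics, pixels), "view" (4x4, takes a point from world to camera coordinates); the wrist camera has in their place "tool_from_camera" (4x4, takes a point from camera to tool coordinates, whose origin is the TCP and whose axes are the flange's). Camera axes: x right, y up, looking along -z (the intrinsics and any distortion apply to the point x, -y, -z); pixel columns grow to the right and rows downward; lengths in m; the calibration is good to about 2 mm. A picture is of the moment at which its call begins: read the wrist's pose just before it. get_calibration takes no time and is no camera call.
- env.close_job(): hands the job in; it is judged then, once.
The state is a dict: "time_s": time; "qpos": joint angles; "qvel": joint speeds; "joint_torque": joint torques, N m; "tcp_pos": TCP position; "eef_rot": TCP orientation; "ft_force": force on the tool from outside, world axes, zero at the start; "wrist_torque": the same for the moment, N m; "finger_gap": finger opening in m; "grasp_force": force on a finger pad.
Only numpy, scipy, OpenCV 4.12 (cv2) and the standard library are available. Lean on these libraries where they do the work, as an engineer would, in place of code of your own. Each camera call takes 0.05 s, during which the arm holds its last target. There are 200 camera calls.

## Working session

There is one attempt and no reset: what is moved stays moved. The work goes in short steps, Python scripts to look and compute and a tool call to move; the robot and the scene stay as the last step left them, time stands still between calls to the robot, and variables do not carry over. Pictures are saved under pics/ and viewed, at most 14 in all, crops included, and the job is handed in when it is done.

Besides the shell and the picture viewer there is one more tool, called after "Request:" as name(argument=value, ...), one argument or row to a line, values as JSON. jog_arm: Moves the arm, as the interface text tells. Its arguments: {"type":"object","properties":{"series":{"type":"array"},"hand":{"type":"number"},"force":{"type":"number"}},"required":["series"]}

```bash
ls; mkdir -p pics
python3 - <<'E'
from workcell import env,cams
import cv2,numpy as np
for n in("top","side"):
    cv2.imwrite(f"pics/{n}0.png",cams.snapshot(n)[:,:,::-1]); print(n,cams.get_calibration(n))
print(cams.get_calibration("wrist"))
s=env.observe();print(s)
E
```

```text
pics
top {'mtx': array([[423.51287437,   0.        , 279.53459929],
       [  0.        , 423.51287437, 210.53296141],
       [  0.        ,   0.        ,   1.        ]]), 'view': array([[-6.84589669e-02, -9.97653588e-01,  8.29918292e-04,
         4.40703349e-02],
       [ 9.72841218e-01, -6.65719221e-02,  2.21693807e-01,
        -6.18675382e-01],
       [-2.21118373e-01,  1.59843077e-02,  9.75115976e-01,
        -8.76210790e-01],
       [ 0.00000000e+00,  0.00000000e+00,  0.00000000e+00,
         1.00000000e+00]])}
side {'mtx': array([[458.07185621,   0.        , 275.40204442],
       [  0.        , 458.07185621, 209.13465577],
       [  0.        ,   0.        ,   1.        ]]), 'view': array([[-0.73880836, -0.67374474,  0.01517353,  0.4558822 ],
       [ 0.41609664, -0.43833661,  0.79669605, -0.28858186],
       [-0.53011866,  0.59491936,  0.60418967, -0.57506117],
       [ 0.        ,  0.        ,  0.        ,  1.        ]])}
{'mtx': array([[345.23250351,   0.        , 279.56445588],
       [  0.        , 345.23250351, 209.15835467],
       [  0.        ,   0.        ,   1.      
[... 493 characters left out ...]
602]), 'qvel': array([ 0.00191342, -0.00200933,  0.00031637, -0.00180487,  0.0016162 ,
       -0.00090538,  0.0014612 ]), 'joint_torque': array([ 3.90319998e-03, -5.49993682e+01,  1.55323271e+00, -1.98824054e+01,
        9.73360642e-03,  3.79691832e-03, -1.64579876e-05]), 'tcp_pos': array([ 0.30307125, -0.65772337,  0.19438803]), 'eef_rot': array([[ 9.08194705e-01,  4.18546865e-01, -9.47918606e-04],
       [ 4.18547918e-01, -9.08193043e-01,  1.74247357e-03],
       [-1.31586233e-04, -1.97925463e-03, -9.99998033e-01]]), 'ft_force': array([ 0.08756346,  0.33338775, -0.23024278]), 'wrist_torque': array([0.02396772, 0.00575987, 0.00102061]), 'grasp_force': 0.0, 'finger_gap': 0.08530970593153604}
```

View pics/top0.png

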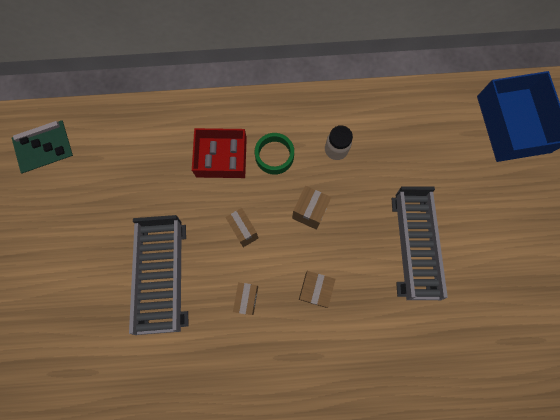

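View pics/side0.png

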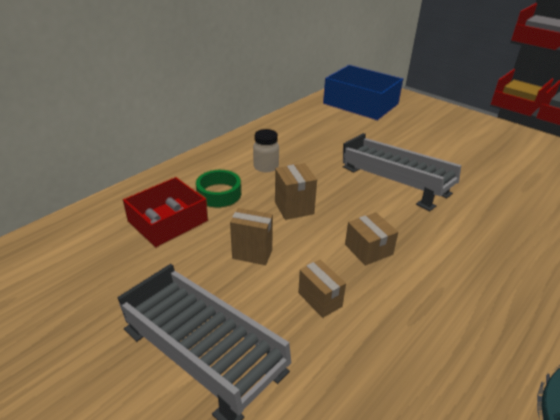

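The top view shows the wide lane at left (~158,275) and the narrow lane at right (~421,245). The cartons are narrow_tall (242,227), square_tall (312,208), narrow_short (246,298) and square_short (317,289). I'll zoom in to read corners.

Run:
```python
import cv2,numpy as np
im=cv2.imread("pics/top0.png")
def crop(x0,y0,w,h,s):
    c=cv2.resize(im[y0:y0+h,x0:x0+w],None,fx=s,fy=s,interpolation=cv2.INTER_CUBIC)
    c=cv2.convertScaleAbs(c,alpha=1.5,beta=10)
    for i in range(0,w,10): cv2.putText(c,str(x0+i),(int((i+.5)*s)-8,8),0,.3,(0,255,255),1);cv2.line(c,(int((i+.5)*s),10),(int((i+.5)*s),14),(0,255,255),1)
    for i in range(0,h,10): cv2.putText(c,str(y0+i),(0,int((i+.5)*s)),0,.3,(0,255,255),1);cv2.line(c,(18,int((i+.5)*s)),(22,int((i+.5)*s)),(0,255,255),1)
    return c
cv2.imwrite("pics/c1.png",crop(220,180,125,138,4.3))
a=crop(120,205,75,135,4.4);b=crop(385,175,70,135,4.4)
cv2.imwrite("pics/c2.png",np.hstack([a,b]))
```

```text
(no output)
```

View pics/c1.png

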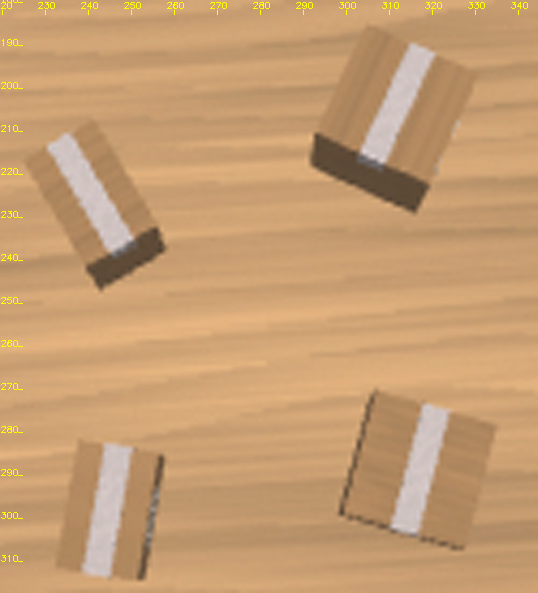

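View pics/c2.png

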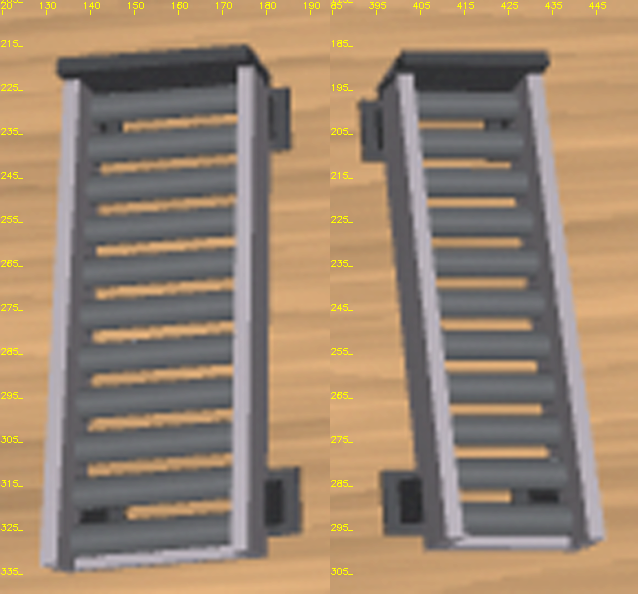

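```bash
cat > h.py <<'E'
import numpy as np, cv2
from scipy.optimize import least_squares
from workcell import env,cams
def proj(name,P):
    c=cams.get_calibration(name); P=np.atleast_2d(P)
    V=np.array(c["view"]) if "view" in c else wv(c)
    q=P@V[:3,:3].T+V[:3,3]; q=q*[1,-1,-1]; u=q@np.array(c["mtx"]).T
    return u[:,:2]/u[:,2:]
def wv(c,s=None):
    s=s or env.observe(); T=np.eye(4);T[:3,:3]=s["eef_rot"];T[:3,3]=s["tcp_pos"]
    return np.linalg.inv(T@np.array(c["tool_from_camera"]))
def fit(name,px,loc,x0=(.6,0,0)):
    px=np.array(px,float);loc=np.array(loc,float)
    def W(p):
        c,s=np.cos(p[2]),np.sin(p[2]); return loc@np.array([[c,-s,0],[s,c,0],[0,0,1]]).T+[p[0],p[1],0]
    r=least_squares(lambda p:(proj(name,W(p))-px).ravel(),x0)
    return r.x,np.abs(r.fun).max()
def box(l,w,h): return [[l/2,w/2,h],[l/2,-w/2,h],[-l/2,-w/2,h],[-l/2,w/2,h]]
def lane(w,r=12e-3):
    a=np.radians(8);o=[]
    for s,y in((1,1),(1,-1),(-1,-1),(-1,1)):
        o.append([s*.12*np.cos(a)+r*np.sin(a),y*w/2,.05-s*.12*np.sin(a)+r*np.cos(a)])
    return o
E
python3 - <<'E'
from h import *
np.set_printoptions(precision=4,suppress=True)
k=lambda q,s,x,y:[[a/s+x-.5,b/s+y-.5] for a,b in q]
f=lambda q:k(q,4.3,220,180)
# order: far-left, far-right, near-right, near-left
for n,q,b in(("sqT",[(370,27),(477,72),(429,184),(316,133)],(.064,.064,.085)),
 ("nT",[(25,161),(91,118),(157,226),(87,265)],(.064,.042,.085)),
 ("nS",[(78,440),(159,455),(138,578),(56,567)],(.064,.042,.055)),
 ("sqS",[(376,391),(497,427),(463,549),(343,514)],(.064,.064,.055))):
    p,e=fit("top",f(q),box(*b));print(n,p[:2],np.degrees(p[2]),e)
for n,q,x,w in(("wide",[(80,80),(237,68),(231,548),(60,568)],120,.082),("narrow",[(83,75),(198,75),(258,540),(133,540)],385,.06)):
    p,e=fit("top",k(q,4.4,x,205 if n=="wide" else 175),lane(w));print(n,p[:2],np.degrees(p[2]),e)
E
```

```text
sqT [ 0.6275 -0.0706] -28.75140760585899 0.8284898493926676
nT [0.5921 0.0891] 27.699673805387494 0.6038596940217076
nS [0.4349 0.0903] -12.821408544118528 0.6365309221835105
sqS [ 0.4438 -0.0682] -20.331766095904843 0.3481854464500884
wide [0.4979 0.2835] 0.6672014764448578 1.1842515093609336
narrow [ 0.5273 -0.309 ] -4.1876188593726384 0.7482080651598721
```

Request:
jog_arm(
  series=[
    [0.12,0.21,0,0,0,-20],
    [0.12,0.21,0,0,0,-20],
    [0.12,0.21,0,0,0,-20],
    [0.12,0.21,0,0,0,-20],
    [0.12,0.21,0,0,0,-20],
  ],
  hand=100,
  force=40,
)

```text
time_s: 0.6
tcp_pos: [0.4247, -0.4451, 0.1949]
eef_rot: [[0.996, 0.085, -0.0], [0.085, -0.996, 0.002], [-0.0, -0.002, -1.0]]
ft_force: [1.3, -1.4, 0.9]
finger_gap: 0.0856
grasp_force: 0.0
```

Request:
jog_arm(
  series=[
    [0.12,0.21,0,0,0,-20],
    [0.12,0.21,0,0,0,-20],
    [0.12,0.21,0,0,0,-20],
    [0.12,0.21,0,0,0,-20],
    [0.12,0.21,0,0,0,-20],
  ],
)

```text
time_s: 1.1
tcp_pos: [0.5445, -0.235, 0.1951]
eef_rot: [[0.965, -0.261, -0.0], [-0.261, -0.965, 0.001], [-0.001, -0.001, -1.0]]
ft_force: [0.3, 0.1, -0.3]
finger_gap: 0.0856
grasp_force: 0.0
```

Request:
jog_arm(
  series=[
    [0.084,0.167,0,0,0,-13.5],
    [0.084,0.167,0,0,0,-13.5],
    [0.084,0.167,0,0,0,-13.5],
    [0.084,0.167,0,0,0,-13.5],
    [0.084,0.167,0,0,0,-13.5],
  ],
)

```text
time_s: 1.6
tcp_pos: [0.6302, -0.0622, 0.1946]
eef_rot: [[0.882, -0.471, 0.001], [-0.471, -0.882, 0.005], [-0.001, -0.004, -1.0]]
ft_force: [-0.5, 0.8, -0.7]
finger_gap: 0.0857
grasp_force: 0.0
```

```bash
cat > look.py <<'E'
import sys
from h import *
np.set_printoptions(precision=4,suppress=True)
# overlay model top outlines in a view: look.py cam file
M={"sqT":([.6275,-.0706,-28.75],box(.064,.064,.085)),"nT":([.5921,.0891,27.7],box(.064,.042,.085)),"nS":([.4349,.0903,-12.8],box(.064,.042,.055)),"sqS":([.4438,-.0682,-20.3],box(.064,.064,.055)),"wide":([.4979,.2835,.67],lane(.082)),"narrow":([.5273,-.309,-4.19],lane(.06))}
cam,out,names=sys.argv[1:4]
s=env.observe();im=cams.snapshot(cam)[:,:,::-1].copy()
for n in filter(None,names.split(",")):
    p,l=M[n];a=np.radians(p[2]);R=np.array([[np.cos(a),-np.sin(a),0],[np.sin(a),np.cos(a),0],[0,0,1]])
    u=proj(cam,np.array(l)@R.T+[p[0],p[1],0]);cv2.polylines(im,[np.int32(np.round(u*8))],True,(255,0,255),1,cv2.LINE_AA,3)
cv2.imwrite(out,im);print(s["time_s"],s["tcp_pos"],np.degrees(np.arctan2(s["eef_rot"][1,0],s["eef_rot"][0,0])),s["qpos"],s["ft_force"],s["finger_gap"])
E
python3 look.py wrist pics/w1.png sqT,nT,sqS,nS
```

```text
1.6 [ 0.6302 -0.0622  0.1946] -28.079981252549707 [-0.1354  0.484   0.233   1.8334 -0.151   0.8403 -1.8881] [-0.5404  0.7634 -0.6755] 0.08568626740916217
```

View pics/w1.png

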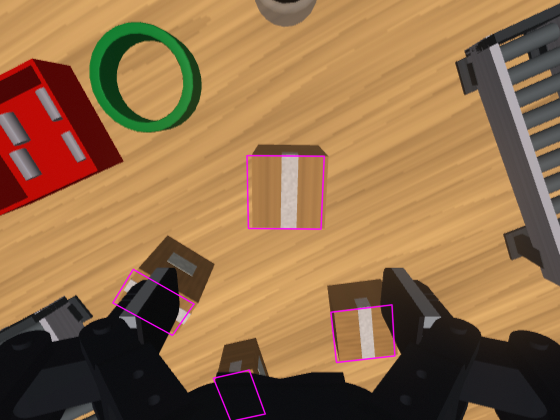

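The wrist view shows square_tall's top face at (286,192), matching the projected outline to about 2 px, so I'm descending and gripping.

Request:
jog_arm(
  series=[
    [0,0,0,0,0,0],
    [0,0,-0.05,0,0,0],
    [0,0,-0.1,0,0,0],
    [0,0,-0.14,0,0,0],
    [0,0,-0.165,0,0,0],
  ],
)

```text
time_s: 2.15
tcp_pos: [0.6242, -0.0743, 0.0274]
eef_rot: [[0.875, -0.484, -0.005], [-0.484, -0.875, -0.001], [-0.004, 0.003, -1.0]]
ft_force: [0.0, 0.3, -0.3]
finger_gap: 0.0856
grasp_force: 0.0
```

Request:
jog_arm(
  series=[
    [0,0,0,0,0,0],
    [0,0,0,0,0,0],
    [0,0,0,0,0,0],
    [0,0,0,0,0,0],
    [0,0,0,0,0,0],
  ],
  hand=20,
  force=40,
)

```text
time_s: 2.65
tcp_pos: [0.628, -0.0719, 0.0316]
eef_rot: [[0.876, -0.481, 0.002], [-0.481, -0.876, -0.0], [0.002, -0.001, -1.0]]
ft_force: [0.6, -0.5, -1.9]
finger_gap: 0.063
grasp_force: 46.4
```

Request:
jog_arm(
  series=[
    [0,0,0,0,0,0],
    [0,0,0,0,0,0],
    [0,0,0,0,0,0],
    [0,0,0,0,0,0],
    [0,0,0,0,0,0],
  ],
)

```text
time_s: 3.15
tcp_pos: [0.6274, -0.0714, 0.0304]
eef_rot: [[0.877, -0.481, -0.0], [-0.481, -0.877, 0.0], [-0.0, 0.0, -1.0]]
ft_force: [0.8, 0.3, -1.5]
finger_gap: 0.0629
grasp_force: 46.4
```

Request:
jog_arm(
  series=[
    [0,0,0.02,0,0,0],
    [0,0,0.06,0,0,0],
    [0,0,0.11,0,0,0],
    [0,0,0.15,0,0,0],
    [0,0,0.16,0,0,0],
  ],
)

```text
time_s: 3.65
tcp_pos: [0.6309, -0.0722, 0.1957]
eef_rot: [[0.876, -0.481, 0.01], [-0.481, -0.876, -0.001], [0.009, -0.004, -1.0]]
ft_force: [0.7, -0.2, -1.7]
finger_gap: 0.0635
grasp_force: 46.4
```

Request:
jog_arm(
  series=[
    [-0.02,0.03,0,0,0,3],
    [-0.04,0.07,0,0,0,6],
    [-0.06,0.11,0,0,0,9],
    [-0.08,0.145,0,0,0,12],
    [-0.1,0.18,0,0,0,15],
  ],
)

```text
time_s: 4.15
tcp_pos: [0.5253, 0.1098, 0.1893]
eef_rot: [[0.972, -0.235, -0.002], [-0.235, -0.972, -0.0], [-0.002, 0.001, -1.0]]
ft_force: [0.4, 0.8, -2.2]
finger_gap: 0.0631
grasp_force: 46.4
```

Request:
jog_arm(
  series=[
    [-0.025,0.045,0,0,0,3],
    [-0.05,0.09,0,0,0,6],
    [-0.07,0.13,0,0,0,9],
    [-0.09,0.16,0,0,0,12],
    [-0.095,0.174,0,0,0,14.4],
  ],
)

```text
time_s: 4.65
tcp_pos: [0.4282, 0.2859, 0.1893]
eef_rot: [[1.0, 0.02, -0.004], [0.02, -1.0, -0.0], [-0.004, -0.0, -1.0]]
ft_force: [0.1, 0.0, -3.0]
finger_gap: 0.0634
grasp_force: 46.4
```

Request:
jog_arm(
  series=[
    [0,0,0,0,4,0],
    [0,0,0,0,8,0],
    [0,0,0,0,8,0],
    [0,0,0,0,8,0],
  ],
)

```text
time_s: 5.05
tcp_pos: [0.4326, 0.2813, 0.1895]
eef_rot: [[0.99, 0.009, -0.139], [0.009, -1.0, -0.001], [-0.139, -0.0, -0.99]]
ft_force: [-0.5, 0.6, -2.2]
finger_gap: 0.0628
grasp_force: 46.4
```

```bash
python3 look.py wrist pics/w2.png wide;python3 look.py side pics/s2.png wide,narrow
```

```text
5.05 [0.4326 0.2813 0.1895] 0.5287548102359091 [-0.6307  0.3927  0.0254  1.9998 -0.1158  0.8683 -2.0881] [-0.4832  0.5553 -2.1898] 0.06283539100245533
5.1 [0.4319 0.2815 0.1897] 0.5800027832629162 [-0.6312  0.392   0.0249  2.0005 -0.116   0.8686 -2.0881] [ 0.0636  0.089  -2.5954] 0.06291973727286009
```

View pics/w2.png

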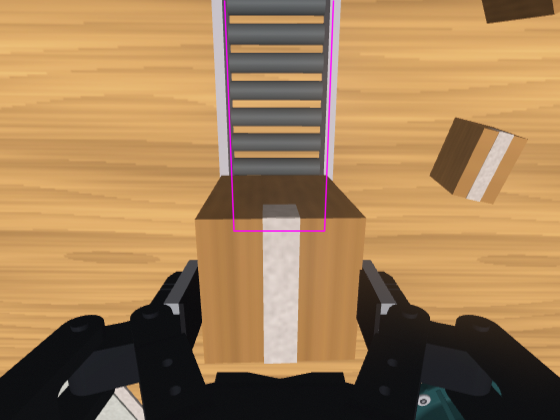

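View pics/s2.png

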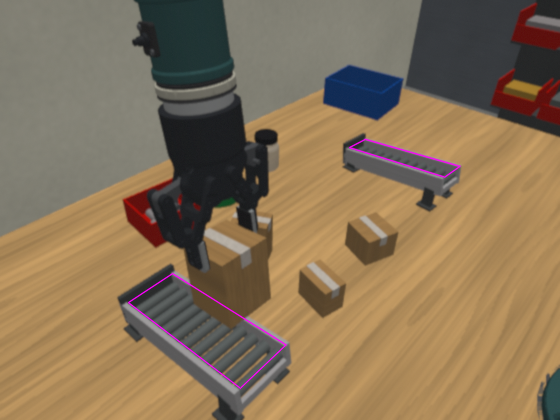

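The wrist view shows the carton centred over the wide lane (rails at columns ~228 and 328), and the side view confirms both lane outlines. Lowering now.

Request:
jog_arm(
  series=[
    [0,0,-0.03,0,8,0],
    [0,0,-0.06,0,0,0],
    [0,0,-0.08,0,0,0],
    [0,0,-0.09,0,0,0],
    [0,0,-0.096,0,0,0],
  ],
)

```text
time_s: 5.65
tcp_pos: [0.4323, 0.2827, 0.0941]
eef_rot: [[0.99, 0.012, -0.139], [0.012, -1.0, -0.0], [-0.139, -0.002, -0.99]]
ft_force: [-0.2, -0.1, -2.4]
finger_gap: 0.0627
grasp_force: 46.3
```

Request:
jog_arm(
  series=[
    [0,0,-0.002,0,0,0],
    [0,0,-0.003,0,0,0],
    [0,0,-0.003,0,0,0],
  ],
)

```text
time_s: 5.95
tcp_pos: [0.4334, 0.283, 0.0924]
eef_rot: [[0.99, 0.011, -0.137], [0.011, -1.0, 0.001], [-0.137, -0.003, -0.991]]
ft_force: [-0.1, -0.4, -2.7]
finger_gap: 0.0628
grasp_force: 46.3
```

Request:
jog_arm(
  series=[
    [0,0,0,0,0,0],
    [0,0,0,0,0,0],
    [0,0,0,0,0,0],
    [0,0,0,0,0,0],
    [0,0,0,0,0,0],
  ],
  hand=100,
)

```text
time_s: 6.45
tcp_pos: [0.4325, 0.2826, 0.0915]
eef_rot: [[0.99, 0.011, -0.139], [0.011, -1.0, 0.0], [-0.139, -0.002, -0.99]]
ft_force: [-0.5, -0.6, -0.1]
finger_gap: 0.0856
grasp_force: 0.0
```

Request:
jog_arm(
  series=[
    [-0.003,0,0.02,0,0,0],
    [-0.008,0,0.06,0,0,0],
    [-0.014,0,0.1,0,0,0],
    [-0.014,0,0.13,0,-4,0],
    [-0.014,0,0.13,0,-8,0],
  ],
)

```text
time_s: 6.95
tcp_pos: [0.4219, 0.2845, 0.2258]
eef_rot: [[1.0, 0.01, 0.01], [0.01, -1.0, 0.006], [0.01, -0.006, -1.0]]
ft_force: [0.2, 0.3, 0.3]
finger_gap: 0.0852
grasp_force: 0.0
```

```bash
python3 look.py wrist pics/w3.png wide
```

```text
6.95 [0.4219 0.2845 0.2258] 0.5636553765378911 [-0.7368  0.2761  0.0658  2.0692 -0.0235  0.7852 -2.218 ] [0.1872 0.3462 0.2511] 0.08522308452123299
```

View pics/w3.png

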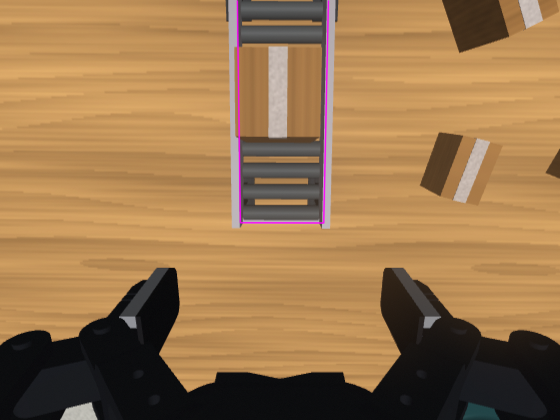

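The wrist view shows square_tall rolling straight down the wide lane (centre ~278,90), upright. Next is square_short.

Request:
jog_arm(
  series=[
    [0.002,-0.03,0,0,0,-2],
    [0.005,-0.07,0,0,0,-4],
    [0.008,-0.11,0,0,0,-6],
    [0.011,-0.155,0,0,0,-8],
    [0.013,-0.2,0,0,0,-10.5],
  ],
)

```text
time_s: 7.5
tcp_pos: [0.431, 0.0809, 0.221]
eef_rot: [[0.985, -0.172, -0.002], [-0.172, -0.985, -0.0], [-0.002, 0.0, -1.0]]
ft_force: [0.4, -0.1, -0.2]
finger_gap: 0.0854
grasp_force: 0.0
```

Request:
jog_arm(
  series=[
    [0.003,-0.045,0,0,0,-2],
    [0.006,-0.09,-0.02,0,0,-4],
    [0.009,-0.13,-0.05,0,0,-6],
    [0.012,-0.15,-0.075,0,0,-10.4],
    [0.012,-0.1515,-0.075,0,0,-10.4],
  ],
)

```text
time_s: 8.0
tcp_pos: [0.4407, -0.0722, 0.1436]
eef_rot: [[0.936, -0.353, -0.008], [-0.353, -0.936, -0.001], [-0.007, 0.004, -1.0]]
ft_force: [-0.7, 0.4, -0.3]
finger_gap: 0.0853
grasp_force: 0.0
```

Request:
jog_arm(
  series=[
    [0,0,0,0,0,0],
    [0,0,-0.045,0,0,0],
    [0,0,-0.09,0,0,0],
    [0,0,-0.12,0,0,0],
    [0,0,-0.132,0,0,0],
  ],
)

```text
time_s: 8.5
tcp_pos: [0.4431, -0.0666, 0.0128]
eef_rot: [[0.94, -0.342, -0.002], [-0.342, -0.94, 0.002], [-0.003, -0.001, -1.0]]
ft_force: [-0.1, -0.5, 0.1]
finger_gap: 0.0857
grasp_force: 0.0
```

Request:
jog_arm(
  series=[
    [0,0,0,0,0,0],
    [0,0,0,0,0,0],
    [0,0,0,0,0,0],
    [0,0,0,0,0,0],
    [0,0,0,0,0,0],
  ],
  hand=20,
)

```text
time_s: 9.0
tcp_pos: [0.446, -0.069, 0.0192]
eef_rot: [[0.938, -0.347, 0.007], [-0.347, -0.938, 0.001], [0.006, -0.003, -1.0]]
ft_force: [-5.4, 0.2, 41.6]
finger_gap: 0.0177
grasp_force: 20.7
```

Request:
jog_arm(
  series=[
    [0,0,0,0,0,0],
    [0,0,0,0,0,0],
  ],
)

```text
time_s: 9.2
tcp_pos: [0.446, -0.069, 0.0192]
eef_rot: [[0.938, -0.347, 0.007], [-0.347, -0.938, 0.001], [0.006, -0.003, -1.0]]
ft_force: [-5.1, 0.9, 41.4]
finger_gap: 0.0175
grasp_force: 20.3
```

```bash
python3 look.py wrist pics/w4.png sqS;python3 look.py top pics/t4.png ""; python3 -c "
import cv2,numpy as np
a=cv2.imread('pics/w4.png');b=cv2.imread('pics/t4.png')
b=cv2.resize(b[170:340,120:400],(560,340));a=a[:,:]
cv2.imwrite('pics/m4.png',np.hstack([cv2.resize(a,(400,300)),cv2.resize(b,(400,300))]))"
```

```text
9.2 [ 0.446  -0.069   0.0192] -20.292120221827943 [-0.0336  0.5851  0.117   2.3376 -0.2988  0.2246 -1.5696] [-5.1482  0.8673 41.3531] 0.017535379037918877
9.25 [ 0.446  -0.069   0.0192] -20.296500632338873 [-0.0336  0.5851  0.117   2.3376 -0.2988  0.2246 -1.5697] [-4.5766  0.7773 40.8279] 0.01739267072066138
```

View pics/m4.png

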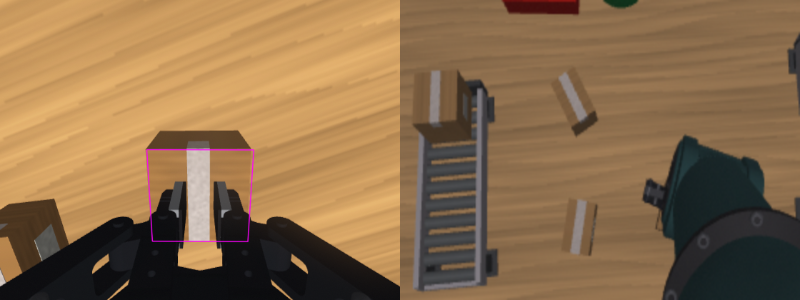

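```bash
python3 look.py side pics/s5.png ""; python3 -c "
import cv2,numpy as np
a=cv2.imread('pics/w4.png')[170:370,190:370];b=cv2.imread('pics/s5.png')[120:320,270:450]
m=np.hstack([cv2.resize(x,(400,444),interpolation=2) for x in(a,b)]);cv2.imwrite('pics/m5.png',cv2.convertScaleAbs(m,alpha=1.7,beta=15))"
```

```text
9.3 [ 0.446  -0.069   0.0192] -20.29753250995196 [-0.0336  0.5851  0.1171  2.3376 -0.2988  0.2246 -1.5697] [-5.1186  1.1497 41.1658] 0.017494044337589137
```

View pics/m5.png

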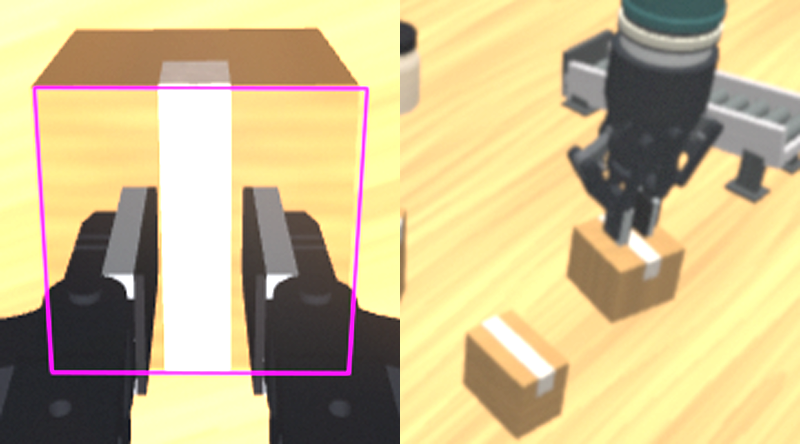

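The pictures show the carton still upright and on its outline (crop edges 35–360). The fingertips are resting on its top, about 30 mm behind the stated TCP. So the real tips sit ~32 mm shorter than specified. I'll lift, open and go deeper, watching the force.

Request:
jog_arm(
  series=[
    [0,0,0.02,0,0,0],
    [0,0,0.05,0,0,0],
    [0,0,0.06,0,0,0],
    [0,0,0.06,0,0,0],
  ],
)

```text
time_s: 9.75
tcp_pos: [0.4454, -0.0687, 0.0767]
eef_rot: [[0.938, -0.345, 0.006], [-0.345, -0.938, -0.0], [0.005, -0.002, -1.0]]
ft_force: [0.0, -0.3, -0.9]
finger_gap: 0.0174
grasp_force: 0.0
```

Request:
jog_arm(
  series=[
    [0,0,0,0,0,0],
    [0,0,0,0,0,0],
    [0,0,0,0,0,0],
    [0,0,0,0,0,0],
    [0,0,0,0,0,0],
  ],
  hand=100,
)

```text
time_s: 10.25
tcp_pos: [0.443, -0.069, 0.0739]
eef_rot: [[0.938, -0.346, -0.001], [-0.346, -0.938, 0.0], [-0.001, 0.0, -1.0]]
ft_force: [0.5, -0.5, -0.8]
finger_gap: 0.0853
grasp_force: 0.0
```

Request:
jog_arm(
  series=[
    [0,0,-0.02,0,0,0],
    [0,0,-0.04,0,0,0],
    [0,0,-0.06,0,0,0],
    [0,0,-0.062,0,0,0],
    [0,0,-0.062,0,0,0],
  ],
)

```text
time_s: 10.75
tcp_pos: [0.443, -0.0691, 0.012]
eef_rot: [[0.938, -0.347, -0.002], [-0.347, -0.938, 0.0], [-0.002, 0.0, -1.0]]
ft_force: [0.3, 0.2, 0.9]
finger_gap: 0.085
grasp_force: 0.0
```

```bash
python3 look.py wrist pics/w6.png sqS
```

```text
10.75 [ 0.443  -0.0691  0.012 ] -20.27664495883414 [-0.032   0.6006  0.1147  2.34   -0.3077  0.2155 -1.5608] [0.2516 0.1516 0.8927] 0.08504752359266457
```

View pics/w6.png

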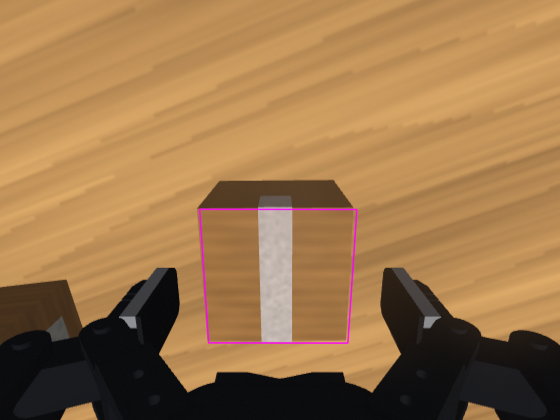

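The carton sits centred at (278,275) between the open tips, which are still above its top. Going 26 mm deeper.

Request:
jog_arm(
  series=[
    [0,0,-0.01,0,0,0],
    [0,0,-0.018,0,0,0],
    [0,0,-0.023,0,0,0],
    [0,0,-0.026,0,0,0],
    [0,0,-0.026,0,0,0],
  ],
)

```text
time_s: 11.3
tcp_pos: [0.4431, -0.0689, -0.014]
eef_rot: [[0.938, -0.346, -0.001], [-0.346, -0.938, 0.0], [-0.001, 0.0, -1.0]]
ft_force: [-0.2, 0.3, 0.0]
finger_gap: 0.0857
grasp_force: 0.0
```

Request:
jog_arm(
  series=[
    [0,0,0,0,0,0],
    [0,0,0,0,0,0],
    [0,0,0,0,0,0],
    [0,0,0,0,0,0],
    [0,0,0,0,0,0],
  ],
  hand=50,
)

```text
time_s: 11.8
tcp_pos: [0.4436, -0.0688, -0.0133]
eef_rot: [[0.938, -0.346, 0.0], [-0.346, -0.938, 0.0], [0.0, -0.0, -1.0]]
ft_force: [-0.5, 1.2, 6.3]
finger_gap: 0.0636
grasp_force: 44.9
```

Request:
jog_arm(
  series=[
    [0,0,0.02,0,0,0],
    [0,0,0.06,0,0,0],
    [0,0,0.11,0,0,0],
    [0,0,0.15,0,0,0],
    [0,0,0.18,0,0,0],
  ],
)

```text
time_s: 12.3
tcp_pos: [0.4434, -0.0692, 0.1685]
eef_rot: [[0.938, -0.347, 0.002], [-0.347, -0.938, -0.0], [0.002, -0.0, -1.0]]
ft_force: [0.6, -0.1, -2.4]
finger_gap: 0.0634
grasp_force: 45.7
```

Request:
jog_arm(
  series=[
    [-0.002,0.03,0,0,0,2],
    [-0.004,0.07,0,0,0,4],
    [-0.006,0.11,0,0,0,6],
    [-0.008,0.15,0,0,0,8],
    [-0.009,0.19,0,0,0,10.5],
  ],
)

```text
time_s: 12.8
tcp_pos: [0.4332, 0.1221, 0.166]
eef_rot: [[0.986, -0.168, -0.001], [-0.168, -0.986, -0.001], [-0.001, 0.001, -1.0]]
ft_force: [0.4, 0.2, -1.9]
finger_gap: 0.0634
grasp_force: 45.6
```

Request:
jog_arm(
  series=[
    [-0.002,0.04,0,0,0,2],
    [-0.004,0.08,0,0,0,4],
    [-0.006,0.12,0,0,0,6],
    [-0.008,0.15,0,0,0,8],
    [-0.0085,0.1615,0,0,0,10.5],
  ],
)

```text
time_s: 13.3
tcp_pos: [0.4247, 0.2863, 0.1658]
eef_rot: [[1.0, 0.02, -0.001], [0.02, -1.0, 0.001], [-0.001, -0.001, -1.0]]
ft_force: [-0.8, -0.3, -2.0]
finger_gap: 0.0633
grasp_force: 45.6
```

Request:
jog_arm(
  series=[
    [0,0,0,0,4,0],
    [0,0,-0.02,0,8,0],
    [0,0,-0.05,0,8,0],
    [0,0,-0.08,0,8,0],
    [0,0,-0.08,0,8,0],
  ],
)

```text
time_s: 13.8
tcp_pos: [0.4231, 0.2791, 0.0831]
eef_rot: [[0.989, 0.012, -0.146], [0.011, -1.0, -0.006], [-0.146, 0.004, -0.989]]
ft_force: [-0.1, -0.0, -2.7]
finger_gap: 0.0632
grasp_force: 45.5
```

```bash
python3 look.py wrist pics/w7.png wide
```

```text
13.8 [0.4231 0.2791 0.0831] 0.6402686249867748 [-0.6872  0.5439  0.0945  2.0917 -0.2133  0.6438 -1.983 ] [-0.1143 -0.0164 -2.6795] 0.06319740119308244
```

View pics/w7.png

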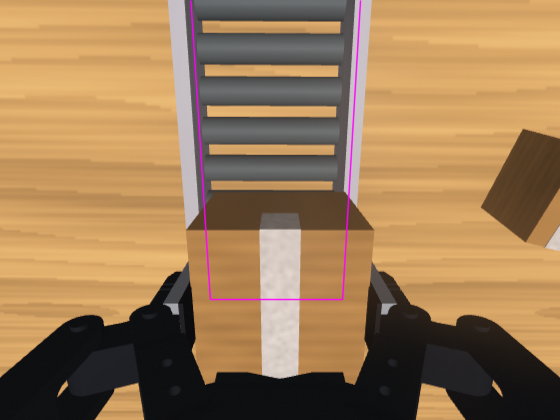

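The wrist view shows square_short centred between the rails (columns ~190–360 at that depth). Lowering and releasing.

Request:
jog_arm(
  series=[
    [0,0,0,0,0,0],
    [0,0,-0.015,0,0,0],
    [0,0,-0.028,0,0,0],
    [0,0,-0.036,0,0,0],
    [0,0,-0.039,0,0,0],
  ],
)

```text
time_s: 14.35
tcp_pos: [0.4257, 0.2824, 0.0471]
eef_rot: [[0.99, 0.013, -0.14], [0.013, -1.0, -0.0], [-0.14, -0.002, -0.99]]
ft_force: [-0.4, -0.3, -2.2]
finger_gap: 0.0634
grasp_force: 45.7
```

Request:
jog_arm(
  series=[
    [0,0,0,0,0,0],
    [0,0,0,0,0,0],
  ],
)

```text
time_s: 14.55
tcp_pos: [0.4262, 0.2827, 0.0477]
eef_rot: [[0.99, 0.013, -0.139], [0.013, -1.0, 0.0], [-0.139, -0.002, -0.99]]
ft_force: [-0.6, -0.0, -1.7]
finger_gap: 0.0633
grasp_force: 45.8
```

Request:
jog_arm(
  series=[
    [0,0,0,0,0,0],
    [0,0,0,0,0,0],
    [0,0,0,0,0,0],
    [0,0,0,0,0,0],
    [0,0,0,0,0,0],
  ],
  hand=100,
)

```text
time_s: 15.05
tcp_pos: [0.426, 0.2826, 0.0475]
eef_rot: [[0.99, 0.013, -0.139], [0.013, -1.0, 0.0], [-0.139, -0.002, -0.99]]
ft_force: [0.2, 0.3, -0.1]
finger_gap: 0.0854
grasp_force: 0.0
```

Request:
jog_arm(
  series=[
    [0,0,0.02,0,0,0],
    [0,0,0.06,0,0,0],
    [0,0,0.1,0,0,0],
    [0,0,0.14,0,-4,0],
    [0,0,0.14,0,-8,0],
  ],
)

```text
time_s: 15.55
tcp_pos: [0.4304, 0.2848, 0.1925]
eef_rot: [[1.0, 0.011, 0.011], [0.011, -1.0, 0.007], [0.012, -0.007, -1.0]]
ft_force: [0.1, 0.4, -0.7]
finger_gap: 0.0855
grasp_force: 0.0
```

Request:
jog_arm(
  series=[
    [0.02,-0.03,0,0,0,4],
    [0.05,-0.06,0,0,0,8],
    [0.08,-0.095,0,0,0,12],
    [0.11,-0.13,0,0,0,16],
    [0.14,-0.165,0,0,0,20],
  ],
)

```text
time_s: 16.05
tcp_pos: [0.5667, 0.1162, 0.1875]
eef_rot: [[0.934, 0.357, -0.0], [0.357, -0.934, 0.0], [-0.0, -0.0, -1.0]]
ft_force: [-0.4, 0.9, 0.7]
finger_gap: 0.0854
grasp_force: 0.0
```

Request:
jog_arm(
  series=[
    [0.02,-0.022,0,0,0,4],
    [0.026,-0.029,0,0,0,7],
    [0.026,-0.029,0,0,0,7],
    [0.026,-0.029,0,0,0,7],
  ],
)

```text
time_s: 16.45
tcp_pos: [0.5911, 0.0891, 0.1871]
eef_rot: [[0.885, 0.465, -0.001], [0.465, -0.885, 0.0], [-0.001, -0.001, -1.0]]
ft_force: [-0.4, 0.2, -0.3]
finger_gap: 0.0854
grasp_force: 0.0
```

```bash
python3 look.py wrist pics/w8.png nT,nS;python3 look.py top pics/t8.png wide; python3 -c "
import cv2,numpy as np
a=cv2.imread('pics/w8.png');b=cv2.imread('pics/t8.png')
cv2.imwrite('pics/m8.png',np.hstack([cv2.resize(a,(460,345)),cv2.resize(b[200:345,110:250],(333,345))]))"
```

```text
16.45 [0.5911 0.0891 0.1871] 27.691745590922064 [-0.292   0.4424  0.0916  1.9128 -0.0562  0.7899 -1.2571] [-0.4149  0.2323 -0.2959] 0.08543153642537267
16.5 [0.5909 0.0897 0.1872] 27.774094810626394 [-0.2929  0.4422  0.0912  1.9131 -0.0561  0.7898 -1.2569] [ 1.1232 -0.2725  0.0454] 0.0856173360286547
```

View pics/m8.png

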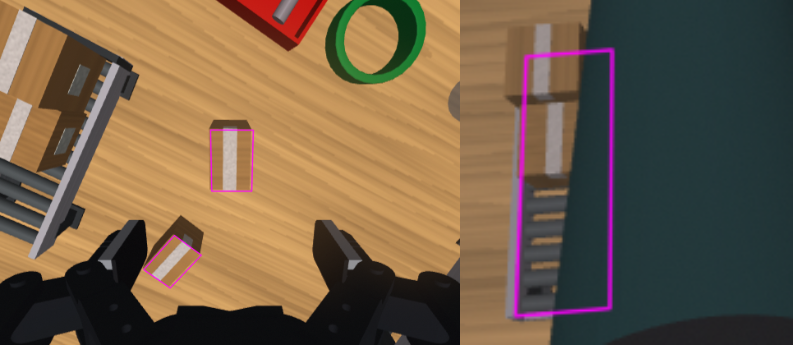

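Both square cartons are queued upright at the wide lane's stop (left edge of the wrist picture). narrow_tall (231,160) matches its outline, so I'm picking it up.

Request:
jog_arm(
  series=[
    [0,0,-0.05,0,0,0],
    [0,0,-0.1,0,0,0],
    [0,0,-0.145,0,0,0],
    [0,0,-0.165,0,0,0],
    [0,0,-0.171,0,0,0],
  ],
)

```text
time_s: 17.05
tcp_pos: [0.589, 0.0898, 0.0138]
eef_rot: [[0.884, 0.467, -0.006], [0.467, -0.884, -0.001], [-0.005, -0.002, -1.0]]
ft_force: [-1.7, 0.5, 0.8]
finger_gap: 0.0853
grasp_force: 0.0
```

Request:
jog_arm(
  series=[
    [0,0,0,0,0,0],
    [0,0,0,0,0,0],
    [0,0,0,0,0,0],
    [0,0,0,0,0,0],
    [0,0,0,0,0,0],
  ],
  hand=25,
)

```text
time_s: 17.55
tcp_pos: [0.5932, 0.0892, 0.0183]
eef_rot: [[0.885, 0.466, 0.003], [0.466, -0.885, 0.001], [0.003, 0.0, -1.0]]
ft_force: [-0.6, 1.4, 7.2]
finger_gap: 0.041
grasp_force: 41.2
```

Request:
jog_arm(
  series=[
    [0,0,0,0,0,0],
    [0,0,0,0,0,0],
    [0,0,0,0,0,0],
  ],
)

```text
time_s: 17.85
tcp_pos: [0.5932, 0.0892, 0.0183]
eef_rot: [[0.885, 0.466, 0.003], [0.466, -0.885, 0.001], [0.003, 0.0, -1.0]]
ft_force: [-0.5, 1.0, 7.0]
finger_gap: 0.0417
grasp_force: 41.2
```

Request:
jog_arm(
  series=[
    [0,0,0.02,0,0,0],
    [0,0,0.06,0,0,0],
    [0,0,0.11,0,0,0],
    [0,0,0.15,0,0,0],
    [0,0,0.174,0,0,0],
  ],
)

```text
time_s: 18.35
tcp_pos: [0.5934, 0.0885, 0.1944]
eef_rot: [[0.885, 0.465, 0.005], [0.465, -0.885, 0.001], [0.005, 0.002, -1.0]]
ft_force: [0.2, -0.2, -2.9]
finger_gap: 0.0412
grasp_force: 41.6
```

Request:
jog_arm(
  series=[
    [-0.01,-0.03,0,0,0,-3],
    [-0.022,-0.07,0,0,0,-6],
    [-0.036,-0.11,0,0,0,-9],
    [-0.05,-0.155,0,0,0,-12],
    [-0.066,-0.2,0,0,0,-16],
  ],
)

```text
time_s: 18.85
tcp_pos: [0.5251, -0.1129, 0.1908]
eef_rot: [[0.979, 0.202, 0.001], [0.202, -0.979, 0.0], [0.001, 0.0, -1.0]]
ft_force: [0.2, -0.0, -2.3]
finger_gap: 0.0413
grasp_force: 41.4
```

Request:
jog_arm(
  series=[
    [-0.015,-0.045,0,0,0,-4],
    [-0.03,-0.09,0,0,0,-8],
    [-0.045,-0.135,0,0,0,-12],
    [-0.06,-0.175,0,0,0,-15],
    [-0.066,-0.193,0,0,0,-16],
  ],
)

```text
time_s: 19.35
tcp_pos: [0.4566, -0.3095, 0.191]
eef_rot: [[0.997, -0.082, -0.001], [-0.082, -0.997, -0.003], [-0.0, 0.003, -1.0]]
ft_force: [-0.2, 0.6, -1.3]
finger_gap: 0.0417
grasp_force: 41.5
```

Request:
jog_arm(
  series=[
    [0,0,0,0.29,4,0],
    [0,0,-0.02,0.585,7.98,0],
    [0,0,-0.04,0.585,7.98,0],
    [0,0,-0.06,0.585,7.98,0],
    [0,0,-0.06,0.585,7.98,0],
  ],
)

```text
time_s: 19.85
tcp_pos: [0.4579, -0.3029, 0.1283]
eef_rot: [[0.987, -0.074, -0.144], [-0.073, -0.997, 0.013], [-0.144, -0.002, -0.99]]
ft_force: [-1.0, 0.1, -1.3]
finger_gap: 0.0414
grasp_force: 41.4
```

```bash
python3 look.py wrist pics/w9.png narrow
```

```text
19.85 [ 0.4579 -0.3029  0.1283] -4.226067286760495 [ 0.2485  0.5347  0.3073  1.9784 -0.1328  0.7861 -1.0191] [-1.0193  0.0989 -1.33  ] 0.0413817206226202
```

View pics/w9.png

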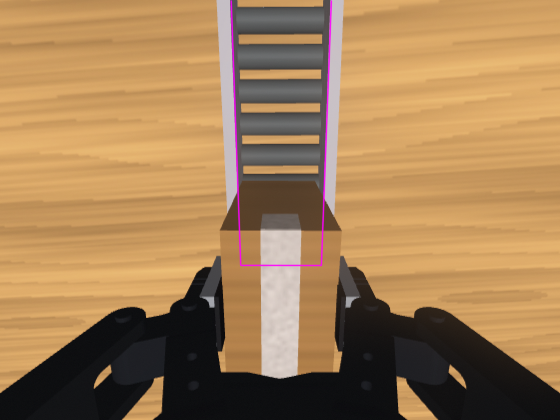

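The wrist view shows narrow_tall centred between the narrow lane's rails (columns ~240–322). Lowering and releasing.

Request:
jog_arm(
  series=[
    [0,0,0,0,0,0],
    [0,0,-0.02,0,0,0],
    [0,0,-0.038,0,0,0],
    [0,0,-0.048,0,0,0],
    [0,0,-0.051,0,0,0],
  ],
)

```text
time_s: 20.4
tcp_pos: [0.4599, -0.3045, 0.0794]
eef_rot: [[0.988, -0.074, -0.139], [-0.074, -0.997, 0.01], [-0.139, 0.0, -0.99]]
ft_force: [1.1, 0.3, -2.3]
finger_gap: 0.0413
grasp_force: 41.5
```

Request:
jog_arm(
  series=[
    [0,0,0,0,0,0],
    [0,0,0,0,0,0],
  ],
)

```text
time_s: 20.6
tcp_pos: [0.4605, -0.305, 0.0803]
eef_rot: [[0.988, -0.074, -0.137], [-0.074, -0.997, 0.009], [-0.138, 0.001, -0.99]]
ft_force: [0.3, -0.2, -2.0]
finger_gap: 0.0416
grasp_force: 41.5
```

Request:
jog_arm(
  series=[
    [0,0,-0.0015,0,0,0],
    [0,0,-0.0015,0,0,0],
  ],
)

```text
time_s: 20.8
tcp_pos: [0.4603, -0.3047, 0.0783]
eef_rot: [[0.988, -0.074, -0.138], [-0.074, -0.997, 0.01], [-0.138, 0.001, -0.99]]
ft_force: [0.2, 0.1, -1.2]
finger_gap: 0.0414
grasp_force: 41.6
```

Request:
jog_arm(
  series=[
    [0,0,0,0,0,0],
    [0,0,0,0,0,0],
    [0,0,0,0,0,0],
    [0,0,0,0,0,0],
    [0,0,0,0,0,0],
  ],
  hand=100,
)

```text
time_s: 21.3
tcp_pos: [0.46, -0.3045, 0.0779]
eef_rot: [[0.988, -0.074, -0.139], [-0.074, -0.997, 0.01], [-0.139, 0.0, -0.99]]
ft_force: [-0.2, 0.3, 0.1]
finger_gap: 0.0854
grasp_force: 0.0
```

Request:
jog_arm(
  series=[
    [0,0,0.02,0,0,0],
    [0,0,0.06,0,0,0],
    [0,0,0.1,0,0,0],
    [0,0,0.12,-0.3,-4,0],
    [0,0,0.12,-0.585,-7.98,0],
  ],
)

```text
time_s: 21.8
tcp_pos: [0.463, -0.3062, 0.2015]
eef_rot: [[0.997, -0.073, 0.009], [-0.073, -0.997, -0.004], [0.01, 0.003, -1.0]]
ft_force: [0.2, -0.0, -0.8]
finger_gap: 0.0859
grasp_force: 0.0
```

Request:
jog_arm(
  series=[
    [-0.002,0.03,0,0,0,-1],
    [-0.004,0.07,0,0,0,-2],
    [-0.006,0.11,0,0,0,-3],
    [-0.009,0.155,0,0,0,-4],
    [-0.012,0.2,0,0,0,-5],
  ],
)

```text
time_s: 22.3
tcp_pos: [0.4476, -0.1031, 0.1981]
eef_rot: [[0.987, -0.163, 0.0], [-0.163, -0.987, 0.0], [0.0, -0.0, -1.0]]
ft_force: [1.2, 0.5, -0.6]
finger_gap: 0.085
grasp_force: 0.0
```

Request:
jog_arm(
  series=[
    [-0.002,0.045,0,0,0,-1],
    [-0.004,0.09,0,0,0,-2],
    [-0.006,0.135,0,0,0,-3],
    [-0.009,0.175,0,0,0,-3.6],
    [-0.011,0.194,0,0,0,-3.6],
  ],
)

```text
time_s: 22.8
tcp_pos: [0.4365, 0.0936, 0.198]
eef_rot: [[0.976, -0.217, 0.0], [-0.217, -0.976, 0.001], [0.0, -0.001, -1.0]]
ft_force: [0.1, -0.2, 0.8]
finger_gap: 0.0854
grasp_force: 0.0
```

Request:
jog_arm(
  series=[
    [0,0,0,0,0,0],
    [0,0,-0.03,0,0,0],
    [0,0,-0.07,0,0,0],
    [0,0,-0.07,0,0,0],
  ],
)

```text
time_s: 23.2
tcp_pos: [0.4334, 0.0872, 0.1248]
eef_rot: [[0.974, -0.224, -0.009], [-0.224, -0.974, -0.004], [-0.008, 0.006, -1.0]]
ft_force: [-0.4, 0.3, -0.0]
finger_gap: 0.0855
grasp_force: 0.0
```

```bash
cat > tape.py <<'E'
# white tape centroid in wrist image, near model projection, vs predicted
from h import *
s=env.observe();im=cams.snapshot("wrist").astype(int)
m=((im.min(2)>135)&(im.max(2)-im.min(2)<40)).astype(np.uint8)
n,l,st,ce=cv2.connectedComponentsWithStats(m)
for i in range(1,n):
    if st[i,4]>80: print("blob",ce[i],st[i])
a=np.radians(-12.8);R=np.array([[np.cos(a),-np.sin(a),0],[np.sin(a),np.cos(a),0],[0,0,1]])
print(proj("wrist",np.array(box(.064,.042,.055)+[[0,0,.055]])@R.T+[.4349,.0903,0]).round(1).tolist(),s["tcp_pos"],s["qpos"])
E
python3 tape.py; python3 look.py wrist pics/w10.png nS; python3 look.py top pics/t10.png ""
```

```text
blob [ 47.44552058 181.31507264] [   0   18  101  313 3304]
blob [273.29330709 204.37795276] [ 264  164   19   83 1524]
blob [130.08695652 320.88043478] [122 317  14  10  92]
blob [429.12087912 320.78021978] [424 317  15  10  91]
[[247.0, 165.0], [305.0, 164.8], [303.5, 246.7], [249.4, 246.9], [276.2, 207.3]] [0.43344509 0.08717864 0.12477322] [-0.46089693  0.36930727  0.2017979   2.28785615 -0.14762341  0.50537675
 -1.93941773]
23.25 [0.435  0.0876 0.1266] -12.982431590349028 [-0.4613  0.3663  0.2025  2.2856 -0.147   0.5071 -1.9401] [0.305  0.1328 0.9285] 0.08539028451743186
23.3 [0.4365 0.0881 0.1279] -12.979279124492491 [-0.4617  0.3641  0.2029  2.2839 -0.1469  0.5071 -1.9403] [0.8796 0.3715 0.6263] 0.08510819502834945
```

The tape blob on narrow_short lies within 3 px of where it should be. Picking it up.

Request:
jog_arm(
  series=[
    [0,0,-0.045,0,0,0],
    [0,0,-0.09,0,0,0],
    [0,0,-0.12,0,0,0],
    [0,0,-0.138,0,0,0],
    [0,0,-0.141,0,0,0],
  ],
)

```text
time_s: 23.85
tcp_pos: [0.4379, 0.0893, -0.0133]
eef_rot: [[0.975, -0.223, 0.0], [-0.223, -0.975, 0.0], [0.0, -0.0, -1.0]]
ft_force: [-0.6, 0.2, 0.5]
finger_gap: 0.0855
grasp_force: 0.0
```

Request:
jog_arm(
  series=[
    [0,0,0,0,0,0],
    [0,0,0,0,0,0],
    [0,0,0,0,0,0],
    [0,0,0,0,0,0],
    [0,0,0,0,0,0],
  ],
  hand=25,
)

```text
time_s: 24.35
tcp_pos: [0.4381, 0.0899, -0.0116]
eef_rot: [[0.975, -0.223, 0.003], [-0.223, -0.975, 0.001], [0.003, -0.001, -1.0]]
ft_force: [-0.6, 0.3, 8.3]
finger_gap: 0.0416
grasp_force: 40.5
```

Request:
jog_arm(
  series=[
    [0,0,0,0,0,0],
    [0,0,0,0,0,0],
    [0,0,0,0,0,0],
  ],
)

```text
time_s: 24.65
tcp_pos: [0.4382, 0.0899, -0.0116]
eef_rot: [[0.975, -0.222, 0.003], [-0.222, -0.975, 0.001], [0.003, -0.002, -1.0]]
ft_force: [-0.4, -0.2, 7.5]
finger_gap: 0.0413
grasp_force: 40.5
```

```bash
cat > topchk.py <<'E'
from h import *
im=cams.snapshot("top").astype(int);cv2.imwrite("pics/tlast.png",im[:,:,::-1].astype(np.uint8))
m=((im.min(2)>115)&(im.max(2)-im.min(2)<40)).astype(np.uint8)
n,l,st,ce=cv2.connectedComponentsWithStats(m)
for i in range(1,n):
    if st[i,4]>40: print("blob",ce[i].round(1),st[i])
t=np.radians(8)
for nm,p,T in(("wide",(.4979,.2835),.67),("narrow",(.5273,-.309),-4.19)):
  for k,(d,h) in enumerate(((.088,.085),(.024,.055))):
    a=np.radians(T);X=d*np.cos(t)+h*np.sin(t);z=.05-d*np.sin(t)+h*np.cos(t)
    L=[[x,y] for x in(X,) for y in(0,)]
    print(nm,k,proj("top",[[p[0]+X*np.cos(a),p[1]+X*np.sin(a),z]]).round(1))
E
python3 topchk.py
```

```text
blob [ 34.9 129.8] [ 13 121  44  18 175]
blob [428.6 191.6] [424 178  10  28 163]
blob [407.5 245. ] [401 192  14 105 309]
blob [144.  224.1] [141 210   7  30 177]
blob [439.7 255.2] [433 212  14  85 250]
blob [175.  250.8] [173 221   4  62 182]
blob [149.3 258. ] [146 243   7  30 179]
blob [132.7 279.4] [131 246   4  55 106]
blob [426.5 297.5] [414 297  25   2  48]
wide 0 [[145.2 224.9]]
wide 1 [[148.6 258.2]]
narrow 0 [[428.5 192.5]]
narrow 1 [[427.5 225.5]]
```

Three cartons are exactly where they should be (blobs within 1.5 px of prediction), and narrow_short is gripped. Carrying it over.

Request:
jog_arm(
  series=[
    [0,0,0.02,0,0,0],
    [0,0,0.06,0,0,0],
    [0,0,0.11,0,0,0],
    [0,0,0.15,0,0,0],
    [0,0,0.18,0,0,0],
  ],
)

```text
time_s: 25.2
tcp_pos: [0.4372, 0.0896, 0.1701]
eef_rot: [[0.975, -0.223, 0.003], [-0.223, -0.975, 0.002], [0.003, -0.002, -1.0]]
ft_force: [0.9, 1.2, -1.8]
finger_gap: 0.0415
grasp_force: 41.5
```

Request:
jog_arm(
  series=[
    [0.002,-0.03,0,0,0,1],
    [0.004,-0.07,0,0,0,2],
    [0.006,-0.11,0,0,0,3],
    [0.009,-0.155,0,0,0,4],
    [0.011,-0.2,0,0,0,5],
  ],
)

```text
time_s: 25.7
tcp_pos: [0.4475, -0.1117, 0.1677]
eef_rot: [[0.991, -0.135, 0.001], [-0.135, -0.991, 0.0], [0.001, -0.001, -1.0]]
ft_force: [0.0, 0.9, -1.1]
finger_gap: 0.0418
grasp_force: 41.6
```

Request:
jog_arm(
  series=[
    [0.002,-0.045,0,0,0,1],
    [0.004,-0.09,0,0,0,2],
    [0.006,-0.135,0,0,0,3],
    [0.009,-0.175,0,0,0,3.6],
    [0.01,-0.194,0,0,0,3.6],
  ],
)

```text
time_s: 26.2
tcp_pos: [0.4571, -0.3093, 0.168]
eef_rot: [[0.997, -0.079, 0.002], [-0.079, -0.997, -0.003], [0.002, 0.003, -1.0]]
ft_force: [0.3, 0.6, -1.8]
finger_gap: 0.0415
grasp_force: 41.5
```

Request:
jog_arm(
  series=[
    [0,0,0,0.29,4,0],
    [0,0,-0.02,0.585,7.98,0],
    [0,0,-0.05,0.585,7.98,0],
    [0,0,-0.07,0.585,7.98,0],
    [0,0,-0.07,0.585,7.98,0],
  ],
)

```text
time_s: 26.7
tcp_pos: [0.4557, -0.3026, 0.095]
eef_rot: [[0.987, -0.074, -0.144], [-0.073, -0.997, 0.013], [-0.144, -0.002, -0.99]]
ft_force: [-1.3, 0.1, -0.7]
finger_gap: 0.0414
grasp_force: 41.4
```

Request:
jog_arm(
  series=[
    [0,0,0,0,0,0],
    [0,0,-0.02,0,0,0],
    [0,0,-0.035,0,0,0],
    [0,0,-0.043,0,0,0],
    [0,0,-0.045,0,0,0],
  ],
)

```text
time_s: 27.2
tcp_pos: [0.4575, -0.3042, 0.0516]
eef_rot: [[0.987, -0.074, -0.14], [-0.074, -0.997, 0.011], [-0.14, -0.0, -0.99]]
ft_force: [0.8, 0.4, -1.5]
finger_gap: 0.0417
grasp_force: 41.6
```

Request:
jog_arm(
  series=[
    [0,0,0,0,0,0],
    [0,0,0,0,0,0],
  ],
)

```text
time_s: 27.4
tcp_pos: [0.4583, -0.3048, 0.0524]
eef_rot: [[0.988, -0.074, -0.138], [-0.074, -0.997, 0.01], [-0.138, 0.001, -0.99]]
ft_force: [-0.7, -0.3, -1.2]
finger_gap: 0.0409
grasp_force: 41.6
```

Request:
jog_arm(
  series=[
    [0,0,-0.002,0,0,0],
    [0,0,-0.003,0,0,0],
    [0,0,-0.003,0,0,0],
  ],
)

```text
time_s: 27.7
tcp_pos: [0.4579, -0.3044, 0.0489]
eef_rot: [[0.988, -0.074, -0.139], [-0.073, -0.997, 0.01], [-0.139, 0.0, -0.99]]
ft_force: [0.5, 0.5, -2.2]
finger_gap: 0.0415
grasp_force: 41.6
```

Request:
jog_arm(
  series=[
    [0,0,0,0,0,0],
    [0,0,0,0,0,0],
    [0,0,0,0,0,0],
    [0,0,0,0,0,0],
    [0,0,0,0,0,0],
  ],
  hand=100,
)

```text
time_s: 28.2
tcp_pos: [0.4579, -0.3045, 0.049]
eef_rot: [[0.988, -0.074, -0.139], [-0.074, -0.997, 0.01], [-0.139, 0.0, -0.99]]
ft_force: [-0.2, 0.2, -0.3]
finger_gap: 0.0852
grasp_force: 0.0
```

Request:
jog_arm(
  series=[
    [0,0,0.02,0,0,0],
    [0,0,0.06,0,0,0],
    [0,0,0.1,0,0,0],
    [0,0,0.14,-0.3,-4,0],
    [0,0,0.15,-0.585,-7.98,0],
  ],
)

```text
time_s: 28.7
tcp_pos: [0.4613, -0.3064, 0.2034]
eef_rot: [[0.997, -0.074, 0.01], [-0.074, -0.997, -0.005], [0.01, 0.004, -1.0]]
ft_force: [0.2, -0.4, -0.1]
finger_gap: 0.0858
grasp_force: 0.0
```

Request:
jog_arm(
  series=[
    [0,0.04,0,0,0,0],
    [0,0.08,0,0,0,0],
    [0,0.12,0,0,0,0],
    [0,0.16,0,0,0,0],
    [0,0.19,0,0,0,0],
  ],
)

```text
time_s: 29.2
tcp_pos: [0.4574, -0.1119, 0.199]
eef_rot: [[0.997, -0.072, -0.0], [-0.072, -0.997, 0.001], [-0.0, -0.001, -1.0]]
ft_force: [0.0, -0.2, -1.1]
finger_gap: 0.0856
grasp_force: 0.0
```

Request:
jog_arm(
  series=[
    [0,0.04,0,0,0,0],
    [0,0.08,0,0,0,0],
    [0,0.1,0,0,0,0],
    [0,0.1,0,0,0,0],
    [0,0.1,0,0,0,0],
  ],
)

```text
time_s: 29.7
tcp_pos: [0.4578, -0.0147, 0.1989]
eef_rot: [[0.997, -0.073, -0.0], [-0.073, -0.997, -0.0], [-0.0, 0.0, -1.0]]
ft_force: [0.5, -0.5, 0.2]
finger_gap: 0.0853
grasp_force: 0.0
```

Request:
jog_arm(
  series=[
    [0,0,0,0,0,0],
    [0,0,0,0,0,0],
    [0,0,0,0,0,0],
    [0,0,0,0,0,0],
    [0,0,0,0,0,0],
  ],
)

```text
time_s: 30.2
tcp_pos: [0.4579, -0.0148, 0.1989]
eef_rot: [[0.997, -0.075, -0.0], [-0.075, -0.997, -0.0], [-0.0, 0.0, -1.0]]
ft_force: [0.3, -0.5, -0.9]
finger_gap: 0.0855
grasp_force: 0.0
```

```bash
python3 topchk.py; python3 -c "
import cv2,numpy as np
a=cv2.imread('pics/top0.png').astype(int);b=cv2.imread('pics/tlast.png').astype(int)
for n,(x,y,w,h) in dict(bin=(185,122,66,60),tape=(250,128,50,50),jar=(322,120,36,42)).items(): print(n,np.abs(a-b)[y:y+h,x:x+w].mean(), (np.abs(a-b)[y:y+h,x:x+w].max(2)>40).sum())"
```

```text
blob [ 34.9 129.8] [ 13 121  44  18 175]
blob [428.5 191.6] [424 178  10  28 162]
blob [407.5 245. ] [401 192  14 105 309]
blob [144.  224.1] [141 210   7  30 176]
blob [428.  224.5] [424 211   9  28 164]
blob [170.9 285.2] [137 221  40 113 395]
blob [441.5 268.6] [437 240  10  57 170]
blob [149.2 257.9] [146 243   7  30 178]
blob [132.  297.5] [129 246   6  87 207]
blob [426.5 297.5] [414 297  25   2  48]
wide 0 [[145.2 224.9]]
wide 1 [[148.6 258.2]]
narrow 0 [[428.5 192.5]]
narrow 1 [[427.5 225.5]]
bin 6.179208754208754 0
tape 7.653066666666667 0
jar 6.932760141093475 0
```

All four cartons are within 1.5 px of their target places and at rest, and the bystanders haven't moved.

```bash
python3 -c "
from workcell import env
print(env.close_job())"
```

```text
the job is handed in; nothing more can be done
None
```

Job handed in at about 30 s: on each lane the tall carton is against the stop with the short one right behind it, and the bin, tape roll and jar have not moved; on a first, failed grasp the fingertips pressed on square_short's top with about 41 N, just past the 40 N limit if that limit covers fingers.

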